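# Hold down the tuner footswitch on the twin pedal

## Task

A dulcimer's new pickup is about to be tried: put the wide two-switch pedal into its tuner mode by gently pressing down its disc-capped footswitch with the fingertips, keeping it well down for two seconds, then letting it spring back up and withdrawing. Leave the thin bare stud beside it, the narrow pedal with its own disc switch, the spool, the glue bottle and the screwdriver alone, and do not shove or lift the pedal.

Things in the scene. Friction and masses are not known exactly. Their poses are not given: they have to be found in the camera images.
- twin_pedal: the wide effects pedal: a loose grey metal box about 0.6 kg, 110 (x) x 130 (y) x 45 mm high, on rubber feet on the bench. Origin: centre of its underside; z up. It may face any way round. On its top (45 mm up) two footswitches stand at x = -30 mm: the disc-capped one at y = +35 mm, the thin bare stud at y = -35 mm; three small black knobs (16 mm wide, 14 mm tall) stand in a row at x = +32 mm, y = -40, 0 and +40 mm.
- twin_disc_top (a point): centre of the upper face of the disc-capped footswitch of the wide pedal, the one to press: a plain metal disc 28 mm across and 6 mm thick on a 12 mm stem, its face 67 mm above the bench when up. Moves with the switch.
- twin_disc (a joint): the disc-capped footswitch of the wide pedal, slides straight down into its pedal on a spring. Joint value in m: 0 fully up, grows as it goes down, 0.009 at the bottom stop. It needs about 4 N at 4 mm, 6 N at 6.5 mm and 8 N at the bottom, and springs back when let go.
- twin_stud_top (a point): centre of the top of the thin bare stud switch of the wide pedal (13 mm across, top 67 mm above the bench), 70 mm from the disc switch. Leave alone.
- twin_stud (a joint): the thin bare stud switch of the wide pedal, slides straight down into its pedal on a spring. Joint value in m: 0 fully up, grows as it goes down, 0.009 at the bottom stop. It needs about 4 N at 4 mm, 6 N at 6.5 mm and 8 N at the bottom, and springs back when let go.
- single_pedal: the narrow effects pedal: a loose grey metal box about 0.4 kg, 110 (x) x 70 (y) x 45 mm high, on the bench, any way round, with one disc-capped footswitch at x = -30 mm, y = 0, and two small knobs 14 mm tall at x = +32 mm, y = -17 and +17 mm. Origin: centre of its underside. Leave alone.
- single_disc (a joint): the footswitch of the narrow pedal, same 28 mm disc cap with its face 67 mm above the bench; slides straight down into its pedal on a spring. Joint value in m: 0 fully up, grows as it goes down, 0.009 at the bottom stop. It needs about 4 N at 4 mm, 6 N at 6.5 mm and 8 N at the bottom, and springs back when let go. Leave alone.
- spool: loose white solder spool standing on end, 50 mm across, 40 mm high, between the pedals. Origin: centre of its underside. Leave alone.
- glue: loose black glue bottle standing upright, 42 mm across, 110 mm high, to the robot's right of the pedals. Origin: centre of its underside. Leave alone.
- screwdriver: loose screwdriver lying on the bench to the robot's left of the pedals, origin under its middle, x axis along the shaft. Leave alone.
Things that resemble listed ones, but are neither listed nor needed, are in the scene too. What is shaped like the twin_pedal but orange or turquoise is not meant.

How it is judged:
On the way, in this order (a step that is already met when the one before it is completed fails the run):
1. the fingertips keep the disc switch of the wide pedal well down (at least 4 mm) for 1.5 s without a break (value of joint twin_disc above 0.004 m and contact force between the fingers and twin_disc above 0.5 N), for 1.5 s.
2. the switch is let go and is up again, with the fingers off it (value of joint twin_disc below 0.0015 m and contact force between the fingers and twin_disc below 0.1 N), for 0.2 s.
At the end, for the whole second after the job is handed in: All three switches are up (within 1.5 mm); the wide pedal stands flat within 20 mm of where it was; the narrow pedal, spool, glue bottle and screwdriver are within 12 mm of where they were, the bottle upright; everything is at rest (value of joint each of twin_disc, twin_stud, single_disc below 0.0015 m and distance of twin_pedal from where it was at the start of the episode below 0.02 m and distance of each of single_pedal, spool, glue, screwdriver from where it was at the start of the episode below 0.012 m and linear speed of each of twin_pedal, single_pedal, spool, glue, screwdriver below 0.02 m/s and angle between twin_pedal's own z axis and vertical below 0.05 rad and angle between glue's own z axis and vertical below 0.1 rad); the robot touches nothing.
It fails at once if a wrong switch is pressed by more than 2 mm: the thin stud of the wide pedal, or the narrow pedal's disc (value of joint any of twin_stud, single_disc above 0.002 m).
It fails at once if the disc switch or its pedal is struck or pressed hard (over 25 N) (contact force between the fingers and twin_pedal above 25 N).
It fails at once if the wide pedal is shoved, lifted or tipped (origin moved over 20 mm, raised over 6 mm, or tilted over 0.12 rad) (distance of twin_pedal from where it was at the start of the episode above 0.02 m or height (world z) of twin_pedal above 0.006 m or angle between twin_pedal's own z axis and vertical above 0.12 rad).
It fails at once if the narrow pedal, spool, glue bottle or screwdriver is moved by more than 12 mm (distance of any of single_pedal, spool, glue, screwdriver from where it was at the start of the episode above 0.012 m).
It fails at once if the robot presses on the narrow pedal (over 3 N) (contact force between any of the fingers, the arm and single_pedal above 3 N).
It also fails if it takes over 42 s, if anything falls off the work surface, if the arm or the gripper's body presses on something with over 40 N, if the wrist force passes 120 N, or if a joint passes its speed limit or range.

## Robot

A 6-joint arm with a two-finger parallel gripper is mounted at the origin on the work surface. World frame = base frame: x ahead of the robot, y to its left, z up, the work surface at z = 0. Lengths are in m, angles in rad, forces in N, time in s.
With the tool pointing down it reaches from about 0.35 to 0.775 m from the base axis. Payload 5.5 kg.
Tool frame: the origin (TCP) lies on the centre line of the jaws, within the pads' length; the fingertips stand 25 mm ahead of it and the grasp point (between the pads) lies 6 mm ahead of it; z points along the fingers, y is the direction in which the jaws open and shut (so a half turn about z gives the same grasp; the last joint's range is limited). The gripper opens to 85 mm and grips with 20 to 120 N. Pads are 22 mm wide; open, the fingers measure 114 mm over their backs; the gripper's body (76 mm by 85 mm) begins 54 mm behind the grasp point. The pads swing forward as they close: fully open they stand 13 mm farther back than shut.
Start: joints at [-1.324, 0.313, 0.046, 1.304, 0, 1.431], TCP at [0.217, -0.533, 0.256] pointing down, gripper open.
Joint ranges: [-2.76, 2.76], [-0.86, 1.69], [-1.03, 1.26], [-2.2, 2.34], [-1.47, 1.5], [-3.14, 3.14]. Speed limits (rad/s): [2.57, 2.57, 3.14, 3.14, 3.14, 3.14].

## Interface

Orientations are given as [roll, pitch, yaw] about the fixed x, y, z axes, in that order (R = Rz(yaw) Ry(pitch) Rx(roll)).
In Python, from cell import env gives the robot as it stands. The module is installed in compiled form; this text tells all that it offers.
- The arm moves only by the tool drive_tool, never from a script. Its argument "deltas" is a list of rows, each an object with "offset": the shift along the tool's x, y, z in m, a list of three; "rotation": the turn, a rotation vector about the tool's x, y, z in rad, a list of three. A call has 1 to 5 rows; each row shifts and turns the commanded pose from where the row before left it, along the tool's axes as they then stand; what a row does not reach is not made up. A row lasts 1/10 s, in which the tool goes at most 50 mm and 8.59 degrees, less where a joint would pass 70% of its speed; a pose out of reach is approached as far as the arm can. A call with a gripper value outside its range is refused whole. "fingers" is the opening, from -1 (shut) to 1 (fully open), set as the call begins (left out, the last holds). The fingers move at their own pace and stop on an object; "grip_force" is the grip in N (left out, the last holds). Time passes only in rows, so rows that do not move let the fingers close. It gives the time, the measured TCP pose, the force and the opening at its end, in the units of the state.
- env.sense(): the state, without advancing time (a new reading comes with each control period).
- env.capture(name): name is "scene" or "top"; returns the picture (384x512x3 uint8, red, green, blue); there is no depth.
- env.camera_params(name): a dict with "mtx" (3x3 intrinsics, pixels), "R" (3x3) and "t" (3): a world point X has camera coordinates R X + t. Camera axes: x right, y down, z forward; pixel columns grow to the right and rows downward; lengths in m; the calibration is good to about 2 mm. A picture is of the moment at which its call begins. camera_params takes no time and is no camera call.
- env.sign_off(): hands the job in, once; it reports no verdict.
Trained networks look in the newest picture that a camera, given by its name, has taken for a name from the list of things; names that differ only in an ending like _2 or _b are one class to them, and where a whole thing is asked for, a point or a joint stands for the part that bears it (a point fixed in the world has none). Each returns a list of dicts, best first, with "score" (0 to 1); they miss things now and then, are a little off and sometimes report something else, mostly with a low value. They report only what shows in the picture. A call takes as long as a camera call. They do not tell look-alikes from the thing itself.
- env.look_for(camera, target): "box" ([left, top, right, bottom] in pixels, round what is visible of it).
The state is a dict: "t": time; "joint_pos": joint angles; "qvel": joint speeds; "effort": joint torques, N m; "tool_pos": TCP position; "ee_rot": TCP orientation; "force": force on the tool from outside, world axes, zero at the start; "moment": the same for the moment, N m; "finger_gap": opening from 0.0 (shut) to 1.0 (fully open).
Only numpy, scipy, OpenCV 4.12 (cv2) and the standard library are available. Lean on these libraries where they do the work, as an engineer would, in place of code of your own. Each camera call takes 0.05 s, during which the arm holds its last target. There are 200 camera calls.

## Working session

There is one attempt and no reset: what is moved stays moved. The work goes in short steps, Python scripts to look and compute and a tool call to move; the robot and the scene stay as the last step left them, time stands still between calls to the robot, and variables do not carry over. Pictures are saved under pics/ and viewed, about 8 in all and at most 12, crops included, and the job is handed in when it is done.

Besides the shell and the picture viewer there is one more tool, called after "Emit:" in YAML: its name, and indented under it one key for each argument. drive_tool: Moves the arm, as the interface text tells. Its arguments: {"type":"object","properties":{"deltas":{"type":"array","items":{"type":"object","properties":{"offset":{"type":"array","items":{"type":"number"}},"rotation":{"type":"array","items":{"type":"number"}}}}},"fingers":{"type":"number"},"grip_force":{"type":"number"}},"required":["deltas"]}

```bash
mkdir -p pics; python3 - <<'E'
from cell import env
import cv2
for n in ("scene","top"):
    im=env.capture(n); cv2.imwrite(f"pics/{n}0.png",cv2.resize(im[:,:,::-1],(800,600)))
    for k in ("twin_pedal","twin_disc_top","twin_stud_top","single_pedal"):
        print(n,k,[([round(float(v)) for v in d["box"]],round(float(d["score"]),2)) for d in env.look_for(n,k)])
    p=env.camera_params(n); print(p["mtx"].round(1).tolist(),p["R"].round(3).tolist(),p["t"].round(3).tolist())
s=env.sense();print(s["t"],s["tool_pos"],s["ee_rot"],s["force"],s["finger_gap"])
E
```

```text
scene twin_pedal [([215, 181, 269, 220], 0.97), ([199, 230, 244, 278], 0.77), ([78, 203, 130, 254], 0.64), ([152, 194, 208, 240], 0.58)]
scene twin_disc_top [([186, 205, 201, 216], 0.54), ([78, 212, 88, 217], 0.39)]
scene twin_stud_top [([206, 253, 208, 261], 0.57), ([90, 226, 92, 236], 0.5)]
scene single_pedal [([294, 189, 331, 225], 0.83), ([118, 230, 138, 269], 0.45)]
[[369.5, 0.0, 252.2], [0.0, 369.5, 189.8], [0.0, 0.0, 1.0]] [[0.553, 0.833, 0.012], [0.494, -0.317, -0.809], [-0.67, 0.453, -0.587]] [-0.277, -0.169, 1.447]
top twin_pedal [([218, 180, 284, 240], 0.95), ([311, 190, 352, 248], 0.93), ([289, 112, 347, 174], 0.86), ([386, 219, 437, 277], 0.72)]
top twin_disc_top [([169, 134, 203, 183], 0.68), ([421, 255, 433, 264], 0.61), ([315, 201, 327, 212], 0.49), ([320, 152, 332, 161], 0.43)]
top twin_stud_top []
top single_pedal [([167, 136, 207, 182], 0.61)]
[[370.8, 0.0, 259.9], [0.0, 370.8, 193.2], [0.0, 0.0, 1.0]] [[-0.011, -1.0, 0.009], [-0.994, 0.01, -0.109], [0.109, -0.01, -0.994]] [-0.017, 0.477, 0.915]
0.5 [ 0.21689468 -0.53255689  0.2562835 ] [3.14155900e+00 1.09195224e-05 3.86772878e-01] [-0.34426905 -0.89661089 -0.68702333] 0.9986686954522632
```

View pics/scene0.png

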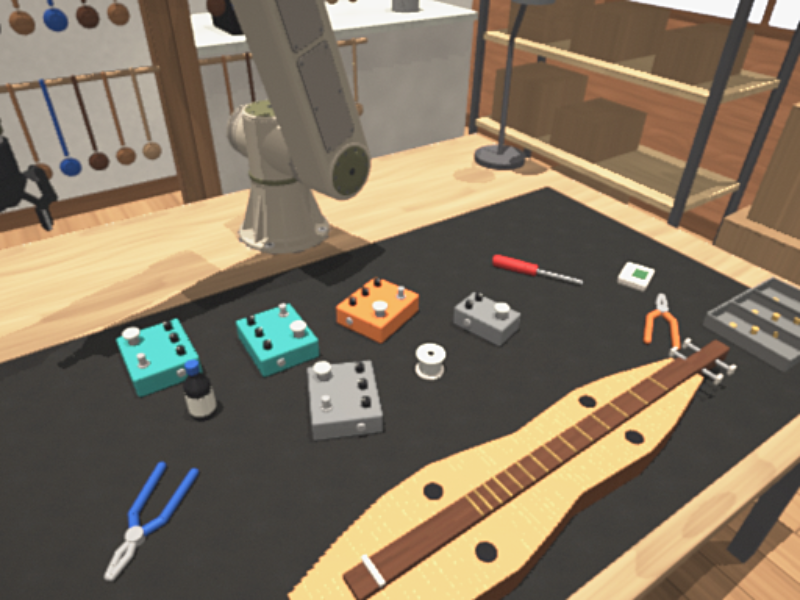

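View pics/top0.png

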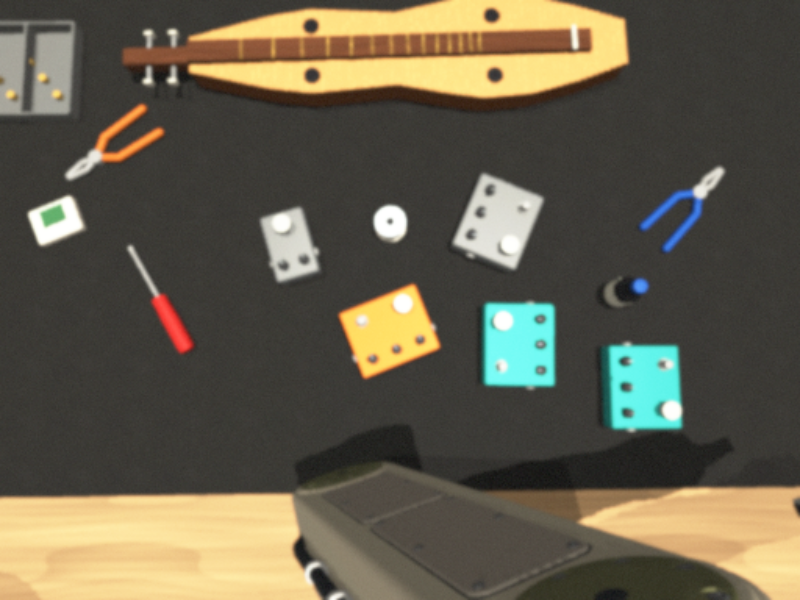

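The scene picture (800-px scale) shows the wide grey pedal at (345,400), with its disc at (321,370) and its stud at (326,402). In the top picture the disc is at (510,245) and the stud at (525,206). The orange and turquoise twins are look-alikes. Next I triangulate the disc and stud.

```bash
cat > h.py <<'E'
import numpy as np, cv2
from cell import env
def P(n):
    p=env.camera_params(n); return p["mtx"]@np.c_[p["R"],p["t"]]
def tri(a,b):
    X=cv2.triangulatePoints(P("scene"),P("top"),np.float64(a).reshape(2,1),np.float64(b).reshape(2,1)); return (X[:3]/X[3]).ravel()
def proj(n,X):
    x=P(n)@np.r_[X,1]; return x[:2]/x[2]
def onplane(n,uv,z):
    p=env.camera_params(n); d=p["R"].T@np.linalg.inv(p["mtx"])@np.r_[uv,1]; c=-p["R"].T@p["t"]
    return c+d*(z-c[2])/d[2]
E
python3 - <<'E'
from h import *
for nm,a,b in (("disc",(321,370),(510,245)),("stud",(326,402),(525,206))):
    a=np.array(a)*.64; b=np.array(b)*.64
    print(nm,tri(a,b).round(4),onplane("scene",a,.067).round(4),onplane("top",b,.067).round(4))
ims=[]
for n,c in (("scene",(219,252)),("top",(318,142))):
    im=env.capture(n)
    k=im[c[1]-40:c[1]+40,c[0]-40:c[0]+40]
    ims.append(cv2.resize(k,(400,400),interpolation=cv2.INTER_CUBIC))
cv2.imwrite("pics/crop.png",np.hstack(ims)[:,:,::-1])
for n,uv in (("top",(390*.64,222*.64)),("top",(625*.64,292*.64)),("top",(290*.64,243*.64))): print(onplane(n,uv,.04).round(3))
E
```

```text
disc [ 0.5623 -0.1867  0.059 ] [ 0.5706 -0.1896  0.067 ] [ 0.5602 -0.1858  0.067 ]
stud [ 0.6268 -0.2129  0.0555] [ 0.6376 -0.2163  0.067 ] [ 0.6229 -0.2116  0.067 ]
[0.606 0.003 0.04 ]
[ 0.487 -0.374  0.04 ]
[0.572 0.165 0.04 ]
```

View pics/crop.png

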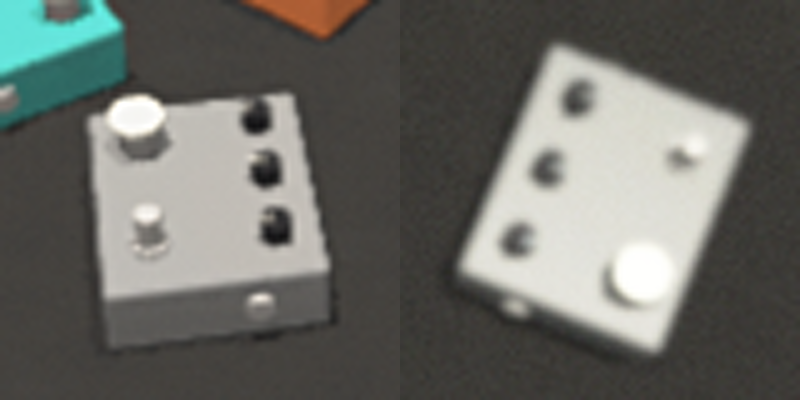

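The crops (5x) show the disc face at (136,114) in the scene half and (641,273) in the top half. The stud top is at (147,213) and (693,148).

```bash
python3 - <<'E'
from h import *
for nm,a,b in (("disc",(205.8,234.4),(325.8,156.2)),("stud",(208,254.2),(336.2,131.2))):
    print(nm,tri(a,b).round(4),onplane("scene",a,.067).round(4),onplane("top",b,.067).round(4))
E
```

```text
disc [ 0.562  -0.1844  0.066 ] [ 0.5631 -0.1847  0.067 ] [ 0.5617 -0.1844  0.067 ]
stud [ 0.6254 -0.2122  0.0645] [ 0.6279 -0.2129  0.067 ] [ 0.6245 -0.2121  0.067 ]
```

Emit:
drive_tool:
  deltas:
    - {"offset": [0.03,-0.013,0]}
    - {"offset": [0.03,-0.013,0]}
    - {"offset": [0.03,-0.013,0]}
    - {"offset": [0.03,-0.013,0]}
    - {"offset": [0.03,-0.013,0]}
  fingers: -1
  grip_force: 20

```text
validation failed for argument at $.de...
```

Emit:
drive_tool:
  deltas:
    - {"offset": [0.03,-0.013,0]}
    - {"offset": [0.03,-0.013,0]}
    - {"offset": [0.03,-0.013,0]}
    - {"offset": [0.03,-0.013,0]}
    - {"offset": [0.03,-0.013,0]}

```text
validation failed for argument at $.de...
```

Emit:
drive_tool:
  deltas:
    - {"offset": [0.03,-0.013,0]}
    - {"offset": [0.03,-0.013,0]}
    - {"offset": [0.03,-0.013,0]}
    - {"offset": [0.03,-0.013,0]}
    - {"offset": [0.03,-0.013,0]}

```text
validation failed for argument at $.de...
```

Emit:
drive_tool:
  deltas:
    - {"offset": [0,0,0.02]}
    - {"offset": [0,0,0.03]}
    - {"offset": [0,0,0.03]}
    - {"offset": [0,0,0.02]}
    - {"offset": [0,0,0]}

```text
validation failed for argument at $.de...
```

Rejected, probably because every row needs a "rotation".

Emit:
drive_tool:
  deltas:
    - {"offset": [0.03,-0.013,0],"rotation": [0,0,0]}
    - {"offset": [0.03,-0.013,0],"rotation": [0,0,0]}
    - {"offset": [0.03,-0.013,0],"rotation": [0,0,0]}
    - {"offset": [0.03,-0.013,0],"rotation": [0,0,0]}
    - {"offset": [0.03,-0.013,0],"rotation": [0,0,0]}
  fingers: -1
  grip_force: 20

```text
t: 1.1
tool_pos: [0.3321, -0.4149, 0.2564]
ee_rot: [3.141, -0.0, 0.386]
force: [0.3, -0.1, -0.2]
finger_gap: 0.144
```

Emit:
drive_tool:
  deltas:
    - {"offset": [0.03,-0.013,0],"rotation": [0,0,0]}
    - {"offset": [0.03,-0.013,0],"rotation": [0,0,0]}
    - {"offset": [0.03,-0.013,0],"rotation": [0,0,0]}
    - {"offset": [0.03,-0.013,0],"rotation": [0,0,0]}
    - {"offset": [0.03,-0.013,0],"rotation": [0,0,0]}

```text
t: 1.6
tool_pos: [0.4466, -0.298, 0.2565]
ee_rot: [3.141, -0.0, 0.387]
force: [0.9, -0.7, 0.3]
finger_gap: -0.001
```

Emit:
drive_tool:
  deltas:
    - {"offset": [0.03,-0.013,0],"rotation": [0,0,0]}
    - {"offset": [0.03,-0.013,0],"rotation": [0,0,0]}
    - {"offset": [0.03,-0.013,0],"rotation": [0,0,0]}
    - {"offset": [0.03,-0.013,0],"rotation": [0,0,0]}
    - {"offset": [0.03,-0.013,0],"rotation": [0,0,0]}

```text
t: 2.1
tool_pos: [0.561, -0.1811, 0.2564]
ee_rot: [3.141, -0.0, 0.387]
force: [1.3, -1.3, -0.1]
finger_gap: -0.004
```

Emit:
drive_tool:
  deltas:
    - {"offset": [0,0,0.02],"rotation": [0,0,0]}
    - {"offset": [0,0,0.03],"rotation": [0,0,0]}
    - {"offset": [0,0,0.03],"rotation": [0,0,0]}
    - {"offset": [0,0,0.02],"rotation": [0,0,0]}
    - {"offset": [0,0,0],"rotation": [0,0,0]}

```text
t: 2.6
tool_pos: [0.5581, -0.1812, 0.1531]
ee_rot: [-3.137, 0.004, 0.387]
force: [0.2, -0.1, 0.2]
finger_gap: 0.0
```

Emit:
drive_tool:
  deltas:
    - {"offset": [0.001,0.002,0.015],"rotation": [0,0,0]}
    - {"offset": [0.001,0.002,0.015],"rotation": [0,0,0]}
    - {"offset": [0,0,0.01],"rotation": [0,0,0]}
    - {"offset": [0,0,0],"rotation": [0,0,0]}
    - {"offset": [0,0,0],"rotation": [0,0,0]}

```text
t: 3.1
tool_pos: [0.5637, -0.1853, 0.1171]
ee_rot: [3.141, -0.0, 0.387]
force: [0.8, 0.4, -0.7]
finger_gap: 0.0
```

```bash
python3 - <<'E'
from h import *
ims=[]
for n,c in (("scene",(219,252)),("top",(318,142))):
    im=env.capture(n)
    k=im[c[1]-50:c[1]+50,c[0]-50:c[0]+50]
    ims.append(cv2.resize(k,(400,400),interpolation=cv2.INTER_CUBIC))
cv2.imwrite("pics/crop2.png",np.hstack(ims)[:,:,::-1])
s=env.sense(); print(s["tool_pos"],s["ee_rot"],s["force"],s["t"])
E
```

```text
[ 0.56403584 -0.1854373   0.11745479] [ 3.14024220e+00 -1.09108866e-03  3.86806419e-01] [0.38264309 0.64971638 0.71800964] 3.2
```

View pics/crop2.png

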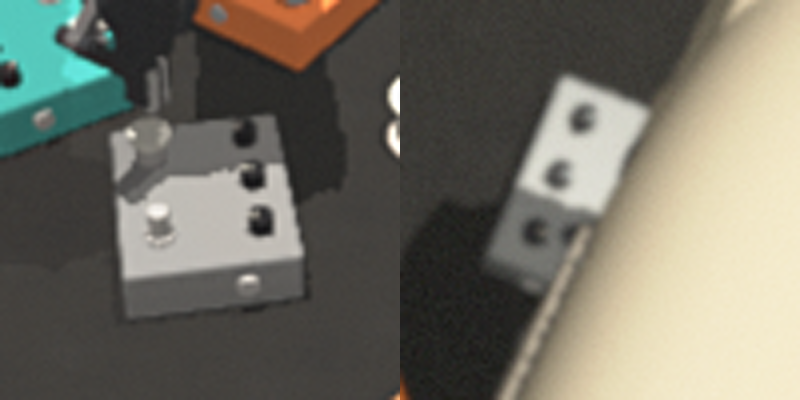

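The fingertips hang right above the disc, at (150,110) in the left half. The arm hides the disc in the top view. Descending gently.

Emit:
drive_tool:
  deltas:
    - {"offset": [-0.001,0,0.008],"rotation": [0,0,0]}
    - {"offset": [0,0,0.006],"rotation": [0,0,0]}
    - {"offset": [0,0,0.004],"rotation": [0,0,0]}
    - {"offset": [0,0,0.002],"rotation": [0,0,0]}
    - {"offset": [0,0,0],"rotation": [0,0,0]}

```text
t: 3.7
tool_pos: [0.5622, -0.1854, 0.0957]
ee_rot: [-3.141, 0.001, 0.387]
force: [0.6, -0.1, 0.3]
finger_gap: -0.004
```

Emit:
drive_tool:
  deltas:
    - {"offset": [0,0,0.002],"rotation": [0,0,0]}
    - {"offset": [0,0,0.002],"rotation": [0,0,0]}
    - {"offset": [0,0,0.002],"rotation": [0,0,0]}
    - {"offset": [0,0,0],"rotation": [0,0,0]}
    - {"offset": [0,0,0],"rotation": [0,0,0]}

```text
t: 4.2
tool_pos: [0.5627, -0.1857, 0.0906]
ee_rot: [3.141, -0.0, 0.387]
force: [-0.2, -0.4, 2.5]
finger_gap: 0.003
```

Emit:
drive_tool:
  deltas:
    - {"offset": [0,0,0.002],"rotation": [0,0,0]}
    - {"offset": [0,0,0.002],"rotation": [0,0,0]}
    - {"offset": [0,0,0],"rotation": [0,0,0]}
    - {"offset": [0,0,0],"rotation": [0,0,0]}

```text
t: 4.6
tool_pos: [0.5628, -0.1857, 0.0866]
ee_rot: [3.141, -0.0, 0.387]
force: [0.9, 0.2, 5.1]
finger_gap: -0.002
```

Emit:
drive_tool:
  deltas:
    - {"offset": [0,0,0.001],"rotation": [0,0,0]}
    - {"offset": [0,0,0],"rotation": [0,0,0]}
    - {"offset": [0,0,0],"rotation": [0,0,0]}
    - {"offset": [0,0,0],"rotation": [0,0,0]}
    - {"offset": [0,0,0],"rotation": [0,0,0]}

```text
t: 5.1
tool_pos: [0.5628, -0.1857, 0.0857]
ee_rot: [3.141, -0.0, 0.387]
force: [-0.8, 0.4, 6.0]
finger_gap: 0.001
```

Emit:
drive_tool:
  deltas:
    - {"offset": [0,0,0],"rotation": [0,0,0]}
    - {"offset": [0,0,0],"rotation": [0,0,0]}
    - {"offset": [0,0,0],"rotation": [0,0,0]}
    - {"offset": [0,0,0],"rotation": [0,0,0]}
    - {"offset": [0,0,0],"rotation": [0,0,0]}

```text
t: 5.6
tool_pos: [0.5628, -0.1857, 0.0857]
ee_rot: [3.141, -0.0, 0.387]
force: [-0.3, -0.4, 5.5]
finger_gap: 0.0
```

Emit:
drive_tool:
  deltas:
    - {"offset": [0,0,0],"rotation": [0,0,0]}
    - {"offset": [0,0,0],"rotation": [0,0,0]}
    - {"offset": [0,0,0],"rotation": [0,0,0]}
    - {"offset": [0,0,0],"rotation": [0,0,0]}
    - {"offset": [0,0,0],"rotation": [0,0,0]}

```text
t: 6.1
tool_pos: [0.5627, -0.1856, 0.0857]
ee_rot: [3.141, -0.0, 0.387]
force: [-0.1, 0.7, 5.4]
finger_gap: -0.003
```

Emit:
drive_tool:
  deltas:
    - {"offset": [0,0,0],"rotation": [0,0,0]}
    - {"offset": [0,0,0],"rotation": [0,0,0]}
    - {"offset": [0,0,0],"rotation": [0,0,0]}
    - {"offset": [0,0,0],"rotation": [0,0,0]}
    - {"offset": [0,0,0],"rotation": [0,0,0]}

```text
t: 6.6
tool_pos: [0.5628, -0.1856, 0.0857]
ee_rot: [3.141, -0.0, 0.387]
force: [-1.8, 0.3, 5.3]
finger_gap: -0.002
```

Emit:
drive_tool:
  deltas:
    - {"offset": [0,0,0],"rotation": [0,0,0]}
    - {"offset": [0,0,0],"rotation": [0,0,0]}
    - {"offset": [0,0,0],"rotation": [0,0,0]}
    - {"offset": [0,0,0],"rotation": [0,0,0]}
    - {"offset": [0,0,0],"rotation": [0,0,0]}

```text
t: 7.1
tool_pos: [0.5628, -0.1857, 0.0858]
ee_rot: [3.141, -0.0, 0.387]
force: [-0.7, 0.6, 5.2]
finger_gap: 0.0
```

Emit:
drive_tool:
  deltas:
    - {"offset": [0,0,-0.004],"rotation": [0,0,0]}
    - {"offset": [0,0,-0.006],"rotation": [0,0,0]}
    - {"offset": [0,0,-0.015],"rotation": [0,0,0]}
    - {"offset": [0,0,-0.03],"rotation": [0,0,0]}
    - {"offset": [0,0,-0.04],"rotation": [0,0,0]}

```text
t: 7.6
tool_pos: [0.5607, -0.1847, 0.1789]
ee_rot: [-3.137, 0.004, 0.387]
force: [0.7, -0.1, 0.1]
finger_gap: 0.0
```

Emit:
drive_tool:
  deltas:
    - {"offset": [0,0,-0.04],"rotation": [0,0,0]}
    - {"offset": [-0.03,0.013,-0.03],"rotation": [0,0,0]}
    - {"offset": [-0.03,0.013,0],"rotation": [0,0,0]}
    - {"offset": [-0.03,0.013,0],"rotation": [0,0,0]}
    - {"offset": [-0.03,0.013,0],"rotation": [0,0,0]}

```text
t: 8.1
tool_pos: [0.4699, -0.2794, 0.2504]
ee_rot: [-3.141, 0.0, 0.387]
force: [0.4, -0.7, 0.2]
finger_gap: -0.002
```

Emit:
drive_tool:
  deltas:
    - {"offset": [-0.03,0.013,0],"rotation": [0,0,0]}
    - {"offset": [-0.03,0.013,0],"rotation": [0,0,0]}
    - {"offset": [-0.03,0.013,0],"rotation": [0,0,0]}
    - {"offset": [-0.03,0.013,0],"rotation": [0,0,0]}
    - {"offset": [-0.03,0.013,0],"rotation": [0,0,0]}

```text
t: 8.6
tool_pos: [0.3553, -0.3961, 0.2501]
ee_rot: [-3.141, 0.0, 0.387]
force: [-0.0, -0.0, -0.5]
finger_gap: 0.0
```

Emit:
drive_tool:
  deltas:
    - {"offset": [-0.03,0.013,0],"rotation": [0,0,0]}
    - {"offset": [-0.03,0.013,0],"rotation": [0,0,0]}
    - {"offset": [0,0,0],"rotation": [0,0,0]}
    - {"offset": [0,0,0],"rotation": [0,0,0]}
    - {"offset": [0,0,0],"rotation": [0,0,0]}

```text
t: 9.1
tool_pos: [0.3111, -0.4417, 0.2501]
ee_rot: [-3.141, -0.0, 0.387]
force: [-0.0, 0.0, -0.4]
finger_gap: 0.008
```

```bash
python3 - <<'E'
from h import *
ims=[]
for n,c in (("scene",(219,252)),("top",(318,142))):
    im=env.capture(n)
    k=im[c[1]-40:c[1]+40,c[0]-40:c[0]+40]
    ims.append(cv2.resize(k,(400,400),interpolation=cv2.INTER_CUBIC))
    a=cv2.imread(f"pics/{n}0.png"); d=cv2.absdiff(cv2.resize(im[:,:,::-1],(800,600)),a).max(2)
    cv2.imwrite(f"pics/{n}1.png",im[:,:,::-1])
    r=d[230:460,120:600] if n=="scene" else d[160:360,100:700]; print(n,(r>60).sum())
cv2.imwrite("pics/crop3.png",np.hstack(ims)[:,:,::-1])
s=env.sense(); print(s["tool_pos"],s["force"],s["t"])
E
```

```text
scene 3662
top 0
[ 0.31151996 -0.4415784   0.25028481] [0.33605752 0.04535351 0.37524516] 9.2
```

View pics/crop3.png

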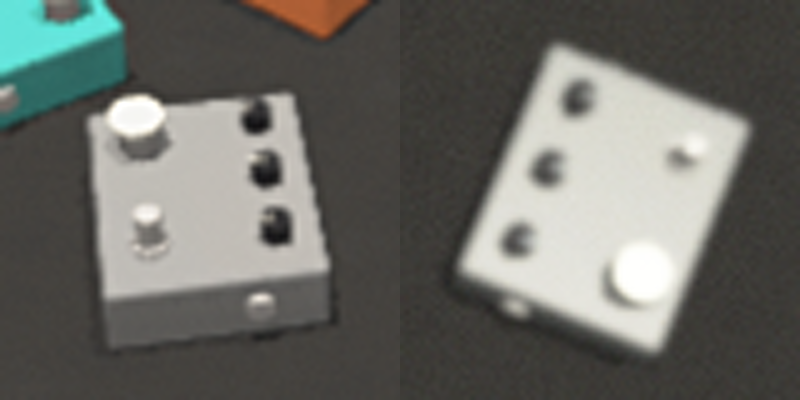

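View pics/top1.png

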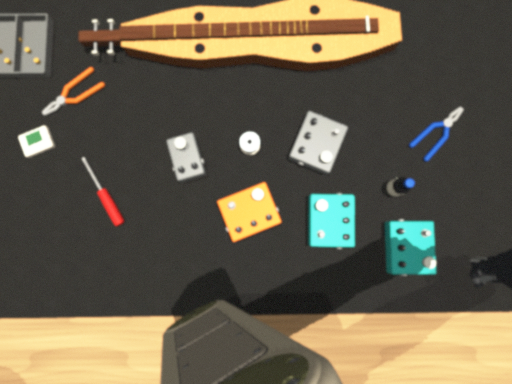

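The pedal looks the same as before, with the disc up again at (136,114) in the crop. The top view shows no change among the objects, and the gripper is clear at (490,268). The scene-view difference is probably the arm and its shadow in front. Handing in.

```bash
python3 -c "
from cell import env
print(env.sign_off())"
```

```text
the job is handed in; nothing more can be done
None
```

I pressed the wide grey pedal's disc footswitch with the closed fingertips, let it spring back up, withdrew the arm and handed the job in. The hand-in reported no verdict.

- **Locating the switch:** Two-view triangulation put the disc face at about (0.562, -0.184, 0.066) m. That agrees with the given 67 mm height, and the measured distance to the stud matches the stated 70 mm.
- **Press:** I held it down for about 2.3 s at 5–6 N. By the given spring figures that is about 6 mm of travel; I had no direct reading of the switch itself. The highest force reading was 6 N.
- **Checks afterwards:** The pictures show the disc up again and the pedal where it was. The wrist force was near zero.
    - **Top camera:** Before and after pictures did not differ around the pedals, spool, bottle and most of the screwdriver.
    - **Scene camera:** The same comparison did show changed pixels. I put these down to the arm and its shadow, but did not confirm it.

The first batch of moves was refused because the rows had no "rotation" entry. Nothing moved, and I resent them.

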